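Open the label printer and press its reset key

TASK

Open the second-hand label printer: with your fingertips push its lid up by the tab at the front and tip it right over backwards until it stays open by itself. Then press the round reset key inside all the way down and let it come up again. Touch gently, do not grip or lift anything, leave the printer standing where it is, and do not disturb the spare roll, mug and carton around it.

Things in the scene. Friction and masses are not known exactly. Their poses are not given: they have to be found in the camera images.
- printer: white label printer, 180 mm long (its x), 160 mm wide (its y), 100 mm high without the lid, walls 6 mm, 2 kg, loose on the table (a firm shove slides it). Origin at the centre of its underside, z up; its front with the lid's tab looks to its -x, the hinge is on its +x side. Inside: at the front a deck 46 mm high carrying the reset key, behind it a fixed label roll 72 mm across whose axis runs along y, 52 mm up and 43 mm behind the printer's centre
- hinge (a point): middle of the lid's hinge line, fixed on the printer's rear top rim, 90 mm along the printer's +x and 100 mm up; the hinge line runs along the printer's y
- lid (a joint): angle of the lid: 0 shut, 1.95 fully open at its stop, leaning back. The lid (about 150 g, 180 by 160 mm, 8 mm thick, free-swinging) falls shut while short of upright (about 1.57) and falls open by itself beyond it
- tab (a point): middle of the front edge of the lid's thumb tab, on its underside, 210 mm from the hinge line; moves with the lid. The tab is 80 mm wide (y), 6 mm thick and stands out 30 mm past the printer's front face with free space below it down to the table
- key (a joint): travel of the round reset key: 0 up, 0.006 m fully down; sprung, fully down takes about 5 N
- key_top (a point): centre of the top of the reset key (30 mm across, pressed straight down), on the deck inside the printer, 52 mm in front of the printer's centre and 68 mm above the table, standing 10 mm out of a black collar 46 mm across; reached only with the lid open
- spare_roll: loose spare roll of labels standing on its end, 72 mm across, 50 mm high, 26 mm hole; origin at the centre of its underside
- mug: loose white mug, 76 mm across, 90 mm high, handle on its +y side; origin at the centre of its underside
- carton: loose small cardboard carton, 100 by 60 by 45 mm high; origin at the centre of its underside

How it is judged:
By the outcome, as a careful person would: the job done as asked, in the order asked, and still so for the second after the job is handed in, with the robot touching nothing.
It also fails if it takes over 46 s, if anything falls off the work surface, if the arm or the gripper's body presses on something with over 40 N, if the wrist force passes 120 N, or if a joint passes its speed limit or range.

ROBOT

A 6-joint arm with a two-finger parallel gripper is mounted at the origin on the work surface. World frame = base frame: x ahead of the robot, y to its left, z up, the work surface at z = 0. Lengths are in m, angles in degrees, forces in N, time in s.
With the tool pointing down it reaches from about 0.35 to 0.875 m from the base axis. Payload 4.2 kg.
Tool frame: the origin (TCP) lies at the very end of the fingers, on their centre line; the grasp point (between the pads) lies r.pinch_z behind it (r.pinch_z is the distance from the TCP to the grasp point, in m); y points along the fingers, z is the direction in which the jaws open and shut, and the axes are right-handed (so a half turn about y gives the same grasp; the last joint's range is limited). The gripper opens to 87 mm and grips with 3 to 60 N. Pads are 19 mm wide; open, the fingers measure 117 mm over their backs; the gripper's body (75 mm by 190 mm) begins 51 mm behind the grasp point.
Start: joints at [81.337, 22.042, 0.453, 0, -68.411, -14.817], TCP at [0.249, 0.573, 0.223] pointing down, gripper open.
Joint ranges: [-179.83, 179.83], [-69.29, 118.12], [-61.27, 80.66], [-181.25, 117.63], [-171.15, -9.14], [-177.46, 177.46]. Speed limits (degrees/s): [159.86, 159.86, 180, 180, 180, 180].

INTERFACE

Orientations are given as a 3x3 rotation matrix whose columns are the frame's x, y, z axes.
In Python, from station import sense, capture, camera_params, r gives the robot as it stands.
- The arm moves only by the tool move_arm, never from a script. Its argument "increments" is text: rows parted by semicolons, each of 7 numbers parted by spaces: the closure, from -1 (fully open) to 1 (shut), so that 0 is half open, then the shift along the tool's x, y, z in m, then the turn, a rotation vector about the tool's x, y, z in rad. In form: hand x y z wx wy wz; .... A call has 1 to 8 rows; each row is the pose to reach, as a shift and turn from the pose commanded when the call began, along the tool's axes at that moment; what a row does not reach only later rows make up. A row lasts 1/10 s, in which the tool goes at most 50 mm and 8.59 degrees, less where a joint would pass 70% of its speed; a pose out of reach is approached as far as the arm can. A call with a gripper value outside its range is refused whole. The fingers move at their own pace and stop on an object; the grip force is fixed at half the most. Time passes only in rows, so rows that repeat a pose let the fingers close. It gives the time, the measured TCP pose, the force and the opening at its end, in the units of the state.
- sense(): the state, without advancing time (a new reading comes with each control period).
- capture(name): name is "scene" or "top"; returns (picture, depth): 420x560x3 uint8, red, green, blue; 420x560 float32, m along the optical axis (not along the pixel's ray), 0 where there is no reading.
- camera_params(name): a dict with "fx", "fy", "cx", "cy" (pixels), "xyz" and "orientation" of the camera in the world. Camera axes: x right, y down, z forward; pixel columns grow to the right and rows downward; lengths in m; the calibration is good to about 2 mm. A picture is of the moment at which its call begins. camera_params takes no time and is no camera call.
- r.finish_job(): hands the job in, once; it reports no verdict.
The state is a dict: "time_s": time; "joints": joint angles; "joint_velocities": joint speeds; "effort": joint torques, N m; "tcp_pos": TCP position; "ee_rot": TCP orientation; "wrist_force": force on the tool from outside, world axes, zero at the start; "moment": the same for the moment, N m; "gripper_width": opening from 0.0 (shut) to 1.0 (fully open).
Only numpy, scipy, OpenCV 4.12 (cv2) and the standard library are available. Lean on these libraries where they do the work, as an engineer would, in place of code of your own. Each camera call takes 0.05 s, during which the arm holds its last target.

## Working session

There is one attempt and no reset: what is moved stays moved. The work goes in short steps, Python scripts to look and compute and a tool call to move; the robot and the scene stay as the last step left them, time stands still between calls to the robot, and variables do not carry over. Pictures are saved under pics/ and viewed, and the job is handed in when it is done.

Besides the shell and the picture viewer there is one more tool, called after ">>>" as name(argument=value, ...), one argument or row to a line, values as JSON. move_arm: Moves the arm, as the interface text tells. Its arguments: {"type":"object","properties":{"increments":{"type":"string"}},"required":["increments"]}

```bash
ls; mkdir -p pics
python3 - <<'E'
from station import sense,capture,camera_params,r
import cv2,numpy as np
s=sense();print(s,r.pinch_z)
for n in("scene","top"):
    p,d=capture(n);cv2.imwrite(f"pics/{n}0.png",p[:,:,::-1]);np.savez(f"{n}0.npz",p=p,d=d);print(n,camera_params(n))
E
```

```text
pics
{'time_s': 0.0, 'joints': array([ 8.13361252e+01,  2.20917940e+01,  3.79299035e-01, -2.95648130e-02,
       -6.84098810e+01, -1.48149718e+01]), 'joint_velocities': array([ 0.18960217, -0.03395815, -0.06135294, -0.02946013,  0.06910185,
        0.03488689]), 'effort': array([ 1.32826754e-03, -3.90666676e+01,  1.87402171e+01,  4.21974063e+00,
        1.10551793e-02, -1.82341632e-04]), 'tcp_pos': array([0.24876247, 0.57270531, 0.22144394]), 'ee_rot': array([[-9.17131394e-01, -7.96059692e-04, -3.98584209e-01],
       [ 3.98584996e-01, -2.03916905e-03, -9.17129131e-01],
       [-8.26910496e-05, -9.99997604e-01,  2.18748340e-03]]), 'wrist_force': array([-0.42768688,  0.49760252, -0.68171441]), 'moment': array([ 0.04265685, -0.01823602,  0.0197446 ]), 'gripper_width': 0.9994157086275758} 0.0187
scene {'fx': 409.3297541951648, 'fy': 409.3297541951648, 'cx': 278.061181546884, 'cy': 207.7115557120383, 'xyz': array([0.98659612, 0.34239276, 1.01793992]), 'orientation': array([[-0.71481537,  0.6026842 , -0.35469809],
       [ 0.69929016,  0.61190465, -0.36954833],
       [-0.00567953, -0.51219571, -0.85884999]])}
top {'fx': 396.34332958691175, 'fy': 396.34332958691175, 'cx': 279.7539874832329, 'cy': 207.67155186542954, 'xyz': array([ 0.41725266, -0.03015578,  1.10762425]), 'orientation': array([[ 0.01729722, -0.98110189,  0.19271714],
       [-0.99974633, -0.01975183, -0.01082273],
       [ 0.01442471, -0.19248105, -0.98119467]])}
```

View pics/scene0.png

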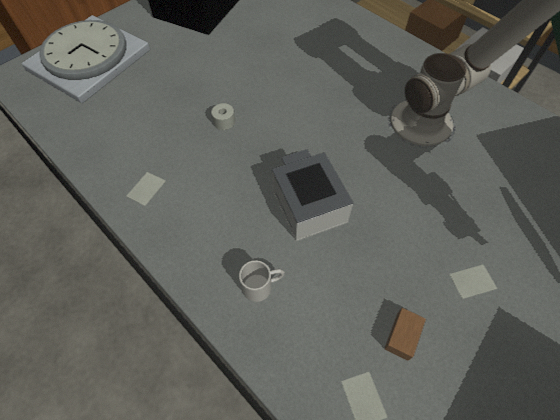

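View pics/top0.png

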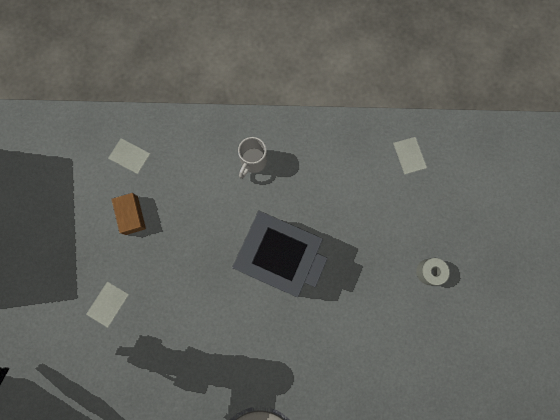

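The top view shows the printer with its grey lid centred at about (278,254) and the tab at (317,270), facing −y. The mug is at (252,152), the roll at (435,271) and the carton at (128,214). The scene view agrees. Next I'll measure them.

```bash
cat > h.py <<'E'
import numpy as np,cv2
from station import sense,capture,camera_params,r
def pts(n,d):
    c=camera_params(n);v,u=np.mgrid[0:d.shape[0],0:d.shape[1]]
    q=np.dstack([(u-c['cx'])/c['fx']*d,(v-c['cy'])/c['fy']*d,d])
    return q@np.array(c['orientation']).T+c['xyz']
def ray(n,u,v,z):
    c=camera_params(n);k=np.array(c['orientation'])@[(u-c['cx'])/c['fx'],(v-c['cy'])/c['fy'],1]
    return c['xyz']+k*(z-c['xyz'][2])/k[2]
E
python3 - <<'E'
from h import *
for n in("top","scene"):
    z=np.load(n+"0.npz");P=pts(n,z['d']);
    ok=(z['d']>0)&(P[...,2]>.02)&(P[...,2]<.3)&(P[...,0]>.2)&(P[...,0]<.9)&(abs(P[...,1])<.65)
    k,l,st,ce=cv2.connectedComponentsWithStats(ok.astype(np.uint8))
    for i in range(1,k):
        if st[i,4]<60: continue
        q=P[l==i];top=q[q[:,2]>np.percentile(q[:,2],90)-.012]
        print(n,i,st[i],"top z",np.median(top[:,2]),"min",q.min(0),"max",q.max(0))
        rc=cv2.minAreaRect((top[:,:2]*1000).astype(np.float32));print("   rect",rc)
        if st[i,4]>2500:
            m=((l==i)&(P[...,2]>.095)).astype(np.uint8)
            lid=cv2.morphologyEx(m,cv2.MORPH_OPEN,np.ones((31,31)) if n=="top" else np.ones((25,25)))
            qt=P[m>0];rc=cv2.minAreaRect((qt[:,:2]*1000).astype(np.float32))
            A=np.c_[qt[:,:2],np.ones(len(qt))];print("   plane",np.linalg.lstsq(A,qt[:,2],rcond=None)[0])
            print("   lid+tab rect",rc,cv2.boxPoints(rc).round().tolist(),"centroid",qt.mean(0))
E
```

```text
top 1 [238 137  29  42 596] top z 0.08846118595678776 min [ 7.07822966e-01 -4.49951287e-04  2.02593664e-02] max [0.81153357 0.0738914  0.09400328]
   rect ((769.3684692382812, 36.366729736328125), (84.74958038330078, 74.19580841064453), 11.083307266235352)
top 2 [111 193  33  41 927] top z 0.04473247836821115 min [0.54919339 0.33244777 0.02004309] max [0.66058939 0.41970697 0.05117657]
   rect ((604.9442749023438, 375.76885986328125), (101.25262451171875, 60.20508575439453), 18.536754608154297)
top 3 [ 232  211   95   86 4942] top z 0.10882827986956994 min [ 0.39247893 -0.15970212  0.03009434] max [0.6038881  0.07553032 0.11598721]
   rect ((492.7661437988281, -50.81605529785156), (210.14808654785156, 160.15139770507812), 67.0838623046875)
   plane [0.00141971 0.00398922 0.10822961]
   lid+tab rect ((492.7661437988281, -50.81605529785156), (210.14808654785156, 160.15139770507812), 67.0838623046875) [[378.0, -116.0], [526.0, -179.0], [607.0, 15.0], [460.0, 77.0]] centroid [ 0.4939459  -0.04441032  0.10875371]
top 4 [418 258  31  27 630] top z 0.05001435193805448 min [ 0.42812634 -0.49
[... 741 characters left out ...]
2.0971374511719, -49.8839111328125), (212.66952514648438, 161.0839385986328), 67.12171936035156) [[377.0, -117.0], [525.0, -179.0], [608.0, 17.0], [459.0, 79.0]] centroid [ 0.50031985 -0.03729415  0.10946822]
scene 3 [240 260  45  40 841] top z 0.08963902504960125 min [0.70811739 0.00113927 0.02000123] max [0.81218848 0.07636402 0.0947898 ]
   rect ((772.8011474609375, 40.678810119628906), (75.49712371826172, 81.08749389648438), 20.68682098388672)
scene 4 [ 386  308   40   51 1243] top z 0.04570851509114093 min [0.54995187 0.33379381 0.02009976] max [0.66162501 0.41957984 0.05105907]
   rect ((604.9426879882812, 376.9534606933594), (100.75487518310547, 60.85636520385742), 18.413105010986328)
```

Both views agree: lid plus tab measure 210–213 × 160–161 mm, the top is at 0.109 m and the yaw is 67.1°. I'll write a helper that works out the key points and the increments in the tool frame.

```bash
cat >> h.py <<'E'
from scipy.spatial.transform import Rotation as Ro
a=np.radians(67.1);u=np.array([np.cos(a),np.sin(a),0]);v=np.array([-u[1],u[0],0]);Z=np.array([0,0,1.])
C=np.array([.4924,-.0504,0])+.015*u
def P(x,y,z): return C+x*u+y*v+z*Z      # printer -> world
def Rt(p):  # tool pitched p deg below horizontal, pointing to +u, jaw along v
    p=np.radians(p);y=np.cos(p)*u-np.sin(p)*Z;return np.c_[np.cross(y,v),y,v]
def plan(pos,R,s=None):
    s=s or sense();E=np.array(s['ee_rot']);w=Ro.from_matrix(E.T@R).as_rotvec()
    print("d",(E.T@(np.array(pos)-s['tcp_pos'])).round(4),"w",w.round(4),"| rows",np.linalg.norm(np.array(pos)-s['tcp_pos'])/.05,np.degrees(np.linalg.norm(w))/8.59)
def st():
    s=sense();q=(s['tcp_pos']-C);print("t",round(s['time_s'],2),"J",s['joints'].round(1),"tcp",s['tcp_pos'].round(4),"prn",np.array([q@u,q@v,q[2]]).round(4),"F",s['wrist_force'].round(2),"g",round(s['gripper_width'],2));return s
E
python3 - <<'E'
from h import *
print("C",C,"tab",P(-.12,0,.1),"hinge",P(.09,0,.1),"key",P(-.052,0,.068))
s=st();plan([.45,.2,.36],Ro.from_euler('z',-50,degrees=True).as_matrix()@s['ee_rot'])
E
```

```text
C [ 0.49823686 -0.03658222  0.        ] tab [ 0.45154199 -0.14712447  0.1       ] hinge [0.53325801 0.04632447 0.1       ] key [ 0.47800241 -0.08448386  0.068     ]
t 0.1 J [ 81.3  22.1   0.4  -0.  -68.4 -14.8] tcp [0.2488 0.5728 0.2216] prn [0.4643 0.4669 0.2216] F [-0.52 -0.74  0.35] g 1.0
d [-0.3331 -0.1379  0.2619] w [ 1.000e-04  8.727e-01 -1.700e-03] | rows 8.912906297458228 5.8207217694994196
```

>>> move_arm(
  increments="1 0 -0.13 0 0 0 0; 1 0 -0.138 0 0 0 0; 1 -0.333 -0.138 0.262 0 0.87 0; 1 -0.333 -0.138 0.262 0 0.87 0; 1 -0.333 -0.138 0.262 0 0.87 0; 1 -0.333 -0.138 0.262 0 0.87 0; 1 -0.333 -0.138 0.262 0 0.87 0; 1 -0.333 -0.138 0.262 0 0.87 0",
)

```text
time_s: 0.9
tcp_pos: [0.391, 0.3082, 0.3493]
ee_rot: [[-0.282, -0.0, -0.959], [0.959, -0.0, -0.282], [-0.0, -1.0, 0.0]]
wrist_force: [0.4, -0.2, 0.3]
gripper_width: 0.357
```

Run:
```python
from h import *
s=st();plan([.42,-.15,.36],Rt(85))
```

```text
t 0.9 J [ 57.    5.6  -3.5  -0.  -80.9 -40.6] tcp [0.391  0.3082 0.3493] prn [0.2759 0.2329 0.3493] F [ 0.44 -0.23  0.26] g 0.36
d [-0.4477 -0.0106  0.1015] w [-0.0303  0.6853 -0.0841] | rows 9.184351534706366 4.610013757831157
```

>>> move_arm(
  increments="1 -0.448 -0.01 0.1 -0.03 0.685 -0.084; 1 -0.448 -0.01 0.1 -0.03 0.685 -0.084; 1 -0.448 -0.01 0.1 -0.03 0.685 -0.084; 1 -0.448 -0.01 0.1 -0.03 0.685 -0.084; 1 -0.448 -0.01 0.1 -0.03 0.685 -0.084; 1 -0.448 -0.01 0.1 -0.03 0.685 -0.084; 1 -0.448 -0.01 0.1 -0.03 0.685 -0.084; 1 -0.448 -0.01 0.1 -0.03 0.685 -0.084",
)

```text
time_s: 1.7
tcp_pos: [0.4186, -0.0906, 0.3582]
ee_rot: [[0.382, 0.034, -0.923], [0.92, 0.081, 0.384], [0.088, -0.996, -0.0]]
wrist_force: [1.8, 1.1, 0.4]
gripper_width: 0.011
```

Run:
```python
from h import *
s=st();plan(P(-.24,0,.30),Rt(50))
```

```text
t 1.7 J [  6.3  -2.5  -9.2  -4.5 -80.9 -28.2] tcp [ 0.4186 -0.0906  0.3582] prn [-0.0808  0.0524  0.3582] F [1.83 1.08 0.45] g 0.01
d [-0.164   0.0439 -0.0515] w [-0.0017  0.0054 -0.61  ] | rows 3.5483244936270775 4.0690905513533435
```

>>> move_arm(
  increments="1 -0.164 0.044 -0.05 0 0 -0.61; 1 -0.164 0.044 -0.05 0 0 -0.61; 1 -0.164 0.044 -0.05 0 0 -0.61; 1 -0.164 0.044 -0.05 0 0 -0.61; 1 -0.164 0.044 -0.05 0 0 -0.61; 1 -0.164 0.044 -0.05 0 0 -0.61",
)

```text
time_s: 2.3
tcp_pos: [0.4026, -0.2585, 0.2963]
ee_rot: [[0.304, 0.247, -0.92], [0.701, 0.596, 0.392], [0.645, -0.764, 0.008]]
wrist_force: [-0.1, 0.6, -0.4]
gripper_width: 0.005
```

Run:
```python
from h import *
s=st();plan(P(-.24,0,.25),Rt(20))
```

```text
t 2.3 J [-40.2  14.3   3.2 -38.  -92.6  19.9] tcp [ 0.4026 -0.2585  0.2963] prn [-0.2416  0.0017  0.2963] F [-0.06  0.6  -0.43] g 0.0
d [-0.0286  0.0364 -0.0021] w [-0.002  -0.008  -0.5207] | rows 0.9267961314232828 3.473817716831133
```

>>> move_arm(
  increments="1 -0.0286 0.036 -0.002 -0.002 -0.008 -0.52; 1 -0.0286 0.036 -0.002 -0.002 -0.008 -0.52; 1 -0.0286 0.036 -0.002 -0.002 -0.008 -0.52; 1 -0.0286 0.036 -0.002 -0.002 -0.008 -0.52; 1 -0.0286 0.036 -0.002 -0.002 -0.008 -0.52; 1 -0.0286 0.036 -0.002 -0.002 -0.008 -0.52",
)

```text
time_s: 2.9
tcp_pos: [0.4069, -0.2539, 0.2545]
ee_rot: [[0.125, 0.358, -0.925], [0.326, 0.866, 0.379], [0.937, -0.349, -0.008]]
wrist_force: [0.4, -1.2, 0.3]
gripper_width: 0.004
```

Run:
```python
from h import *
s=st();plan(P(-.16,0,.075),Rt(20))
for n in("scene","top"):
    p,d=capture(n);cv2.imwrite(f"pics/{n}1.png",p[:,:,::-1])
```

```text
t 2.9 J [ -52.1   27.9    3.4  -58.  -106.1   35.1] tcp [ 0.4069 -0.2539  0.2545] prn [-0.2358 -0.0005  0.2545] F [ 0.4  -1.23  0.3 ] g 0.0
d [-0.1417  0.1336  0.0012] w [-0.0071  0.0116 -0.0075] | rows 3.8964345128394426 0.10372201409338026
```

View pics/scene1.png

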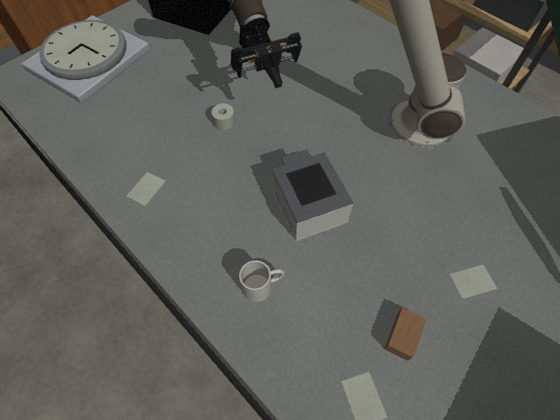

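View pics/top1.png

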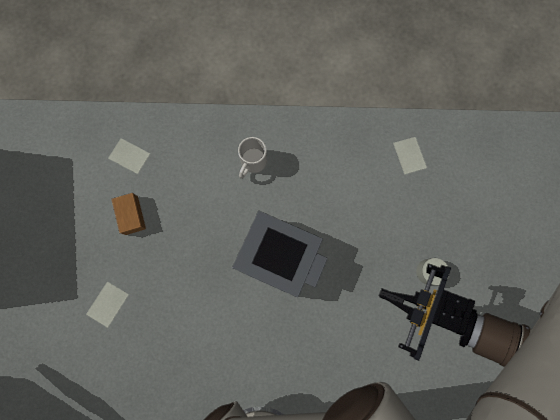

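The gripper sits in front of the printer with its fingertips at about (385,292) in the top view, well above the roll. I'll go forward, then down, then in under the tab.

Run:
```python
from h import *
plan(P(-.165,0,.25),Rt(20));plan(P(-.165,0,.068),Rt(20))
```

```text
d [ 0.0196  0.0681 -0.0002] w [-0.0066  0.0138 -0.0079] | rows 1.4163382928488055 0.11498701563185133
d [-0.1509  0.1317  0.0018] w [-0.0066  0.0138 -0.0079] | rows 4.005716903171302 0.11498701563185133
```

>>> move_arm(
  increments="1 0.02 0.068 0 -0.006 0.012 -0.008; 1 0.02 0.068 0 -0.006 0.012 -0.008; 1 -0.04 0.09 0 -0.006 0.012 -0.008; 1 -0.08 0.105 0.001 -0.006 0.012 -0.008; 1 -0.12 0.12 0.001 -0.006 0.012 -0.008; 1 -0.151 0.132 0.002 -0.006 0.012 -0.008; 1 -0.151 0.132 0.002 -0.006 0.012 -0.008; 1 -0.151 0.132 0.002 -0.006 0.012 -0.008",
)

```text
time_s: 3.8
tcp_pos: [0.4338, -0.1884, 0.0679]
ee_rot: [[0.132, 0.366, -0.921], [0.313, 0.867, 0.389], [0.941, -0.34, -0.0]]
wrist_force: [0.1, -0.2, 0.3]
gripper_width: 0.006
```

Run:
```python
from h import *
s=st();plan(P(-.104,0,.070),Rt(20))
for n in("scene","top"):
    p,d=capture(n);cv2.imwrite(f"pics/{n}2.png",cv2.resize(p[100:360,180:460,::-1],None,fx=2,fy=2))
```

```text
t 3.8 J [-46.3  42.   -7.  -59.7 -89.4  53. ] tcp [ 0.4338 -0.1884  0.0679] prn [-0.1649  0.0003  0.0679] F [ 0.11 -0.16  0.32] g 0.01
d [ 0.0227  0.0565 -0.0003] w [-0.0004  0.0003  0.0027] | rows 1.2180572007157988 0.01810448314596554
```

View pics/scene2.png

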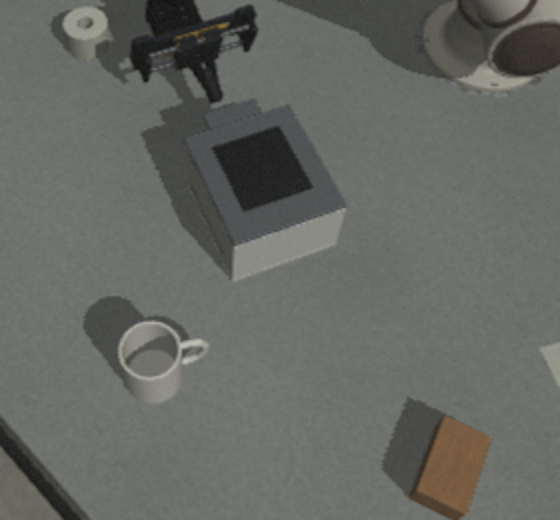

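View pics/top2.png

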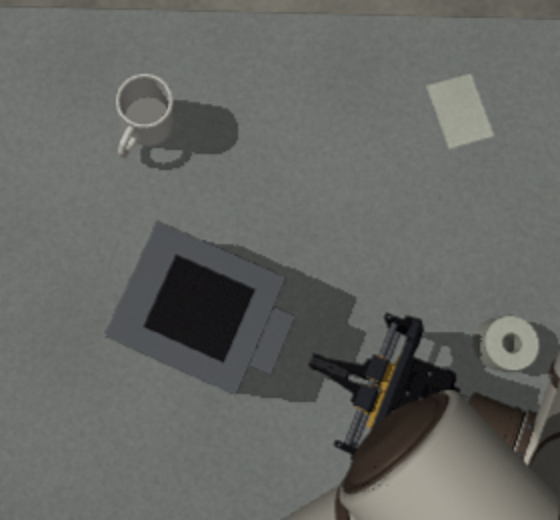

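The closed tips are at crop (315,360), in line with the tab at (272,340), and the roll is clear. Inserting under the tab.

>>> move_arm(
  increments="1 0.006 0.014 0 0 0 0; 1 0.011 0.028 0 0 0 0; 1 0.017 0.042 0 0 0 0; 1 0.0227 0.0565 0 0 0 0; 1 0.0227 0.0565 0 0 0 0",
)

```text
time_s: 4.4
tcp_pos: [0.4574, -0.13, 0.0694]
ee_rot: [[0.133, 0.365, -0.921], [0.311, 0.868, 0.388], [0.941, -0.338, 0.002]]
wrist_force: [0.0, -0.6, 0.3]
gripper_width: 0.002
```

Run:
```python
from h import *
s=st();E=np.array(s['ee_rot'])
H=P(.09,0,.1)
for th in list(range(0,101,4)):
    t=np.radians(th);p=H+.195*(-np.cos(t)*u+np.sin(t)*Z)-.0095*(.342*u+.94*Z)
    print(th,(E.T@(p-s['tcp_pos'])).round(3))
```

```text
t 4.4 J [-41.1  40.4 -10.6 -63.7 -85.6  53. ] tcp [ 0.4574 -0.13    0.0694] prn [-0.1019  0.0013  0.0694] F [ 0.01 -0.61  0.34] g 0.0
0 [ 0.018 -0.013 -0.001]
4 [ 0.031 -0.017 -0.001]
8 [ 0.044 -0.021 -0.001]
12 [ 0.058 -0.023 -0.001]
16 [ 0.071 -0.024 -0.001]
20 [ 0.085 -0.025 -0.001]
24 [ 0.099 -0.024 -0.001]
28 [ 0.112 -0.023 -0.001]
32 [ 0.125 -0.02  -0.001]
36 [ 0.139 -0.017 -0.001]
40 [ 0.152 -0.013 -0.001]
44 [ 0.164 -0.008 -0.001]
48 [ 0.176 -0.002 -0.001]
52 [ 0.188  0.005 -0.001]
56 [ 0.199  0.013 -0.001]
60 [ 0.21   0.021 -0.001]
64 [ 0.22   0.031 -0.001]
68 [ 0.23   0.04  -0.001]
72 [ 0.238  0.051 -0.001]
76 [ 0.246  0.062 -0.001]
80 [ 0.253  0.074 -0.001]
84 [ 0.26   0.086 -0.001]
88 [ 0.265  0.098 -0.001]
92 [ 0.27   0.111 -0.001]
96 [ 0.273  0.124 -0.001]
100 [ 0.276  0.137 -0.001]
```

>>> move_arm(
  increments="1 0.009 -0.006 0 0 0 0; 1 0.018 -0.012 0 0 0 0; 1 0.025 -0.015 -0.001 0 0 0; 1 0.031 -0.017 -0.001 0 0 0; 1 0.044 -0.021 -0.001 0 0 0; 1 0.058 -0.023 -0.001 0 0 0; 1 0.071 -0.024 -0.001 0 0 0; 1 0.085 -0.025 -0.001 0 0 0",
)

```text
time_s: 5.2
tcp_pos: [0.4603, -0.1277, 0.1586]
ee_rot: [[0.133, 0.367, -0.921], [0.311, 0.866, 0.391], [0.941, -0.339, 0.001]]
wrist_force: [0.4, 1.3, -1.1]
gripper_width: 0.005
```

```bash
cat >> h.py <<'E'
def arc(ths,rho=.195):
    s=sense();E=np.array(s['ee_rot']);H=P(.09,0,.1)
    for th in ths:
        t=np.radians(th);p=H+rho*(-np.cos(t)*u+np.sin(t)*Z)-.0095*(.342*u+.94*Z)
        print(th,(E.T@(p-s['tcp_pos'])).round(3))
E
python3 - <<'E'
from h import *
s=st();arc(range(20,57,4))
p,d=capture("scene");cv2.imwrite(f"pics/scene3.png",cv2.resize(p[100:360,180:460,::-1],None,fx=2,fy=2))
E
```

```text
t 5.2 J [-40.7  31.   -9.3 -63.6 -90.   43.4] tcp [ 0.4603 -0.1277  0.1586] prn [-0.0988 -0.0005  0.1586] F [ 0.39  1.28 -1.14] g 0.01
20 [-0.     0.002  0.001]
24 [0.014 0.003 0.001]
28 [0.027 0.004 0.001]
32 [0.041 0.007 0.001]
36 [0.054 0.01  0.001]
40 [0.067 0.014 0.001]
44 [0.079 0.02  0.001]
48 [0.091 0.026 0.001]
52 [0.103 0.032 0.001]
56 [0.114 0.04  0.001]
```

View pics/scene3.png

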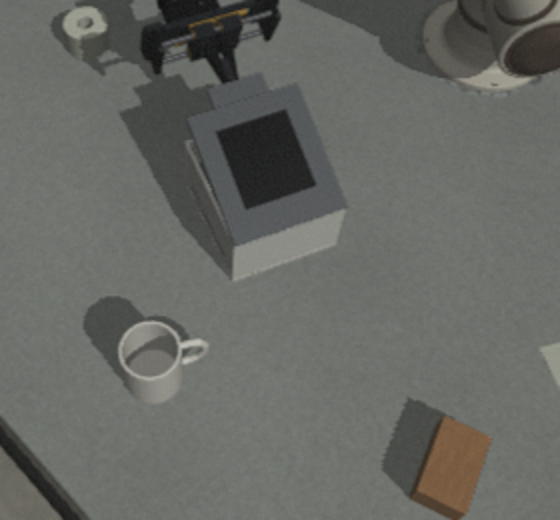

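The lid is about 20° up, with the tab at crop (240,88), the fingers under it and forces near 1.5 N. I'll carry on along the arc.

>>> move_arm(
  increments="1 0.014 0.003 0.001 0 0 0; 1 0.027 0.004 0.001 0 0 0; 1 0.041 0.007 0.001 0 0 0; 1 0.054 0.01 0.001 0 0 0; 1 0.067 0.014 0.001 0 0 0; 1 0.079 0.02 0.001 0 0 0; 1 0.091 0.026 0.001 0 0 0; 1 0.103 0.032 0.001 0 0 0",
)

```text
time_s: 6.05
tcp_pos: [0.485, -0.067, 0.2441]
ee_rot: [[0.134, 0.367, -0.921], [0.311, 0.867, 0.391], [0.941, -0.338, 0.002]]
wrist_force: [-0.1, -1.1, -1.9]
gripper_width: 0.003
```

Run:
```python
from h import *
s=st();arc(range(52,101,3))
p,d=capture("scene");cv2.imwrite(f"pics/scene4.png",cv2.resize(p[100:360,180:460,::-1],None,fx=2,fy=2))
```

```text
t 6.05 J [-34.6  21.3  -8.9 -67.2 -89.7  32. ] tcp [ 0.485  -0.067   0.2441] prn [-0.0332  0.0004  0.2441] F [-0.14 -1.08 -1.92] g 0.0
52 [ 0.001 -0.    -0.   ]
55 [ 0.009  0.005 -0.   ]
58 [ 0.017  0.011 -0.   ]
61 [ 0.025  0.018 -0.   ]
64 [ 0.033  0.025 -0.   ]
67 [ 0.04   0.032 -0.   ]
70 [ 0.046  0.04  -0.   ]
73 [ 0.053  0.048 -0.   ]
76 [ 0.059  0.056 -0.   ]
79 [ 0.064  0.065 -0.   ]
82 [ 0.069  0.074 -0.   ]
85 [ 0.074  0.083 -0.   ]
88 [ 0.078  0.092 -0.   ]
91 [ 0.081  0.102 -0.   ]
94 [ 0.084  0.112 -0.   ]
97 [ 0.087  0.121 -0.   ]
100 [ 0.089  0.132 -0.   ]
```

View pics/scene4.png

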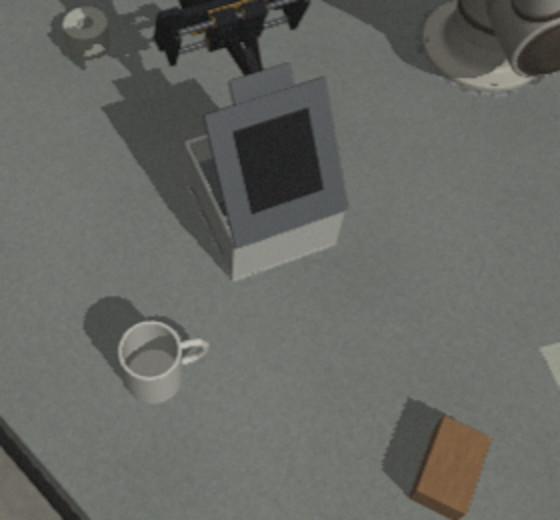

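The lid is about 50° up and the printer hasn't moved.

>>> move_arm(
  increments="1 0.009 0.005 0 0 0 0; 1 0.017 0.011 0 0 0 0; 1 0.025 0.018 0 0 0 0; 1 0.033 0.025 0 0 0 0; 1 0.04 0.032 0 0 0 0; 1 0.046 0.04 0 0 0 0; 1 0.053 0.048 0 0 0 0; 1 0.059 0.056 0 0 0 0",
)

```text
time_s: 6.9
tcp_pos: [0.5135, -0.0002, 0.2802]
ee_rot: [[0.134, 0.367, -0.921], [0.311, 0.866, 0.391], [0.941, -0.338, 0.002]]
wrist_force: [0.6, -0.6, -1.2]
gripper_width: 0.005
```

Run:
```python
from h import *
s=st();arc(range(76,107,3))
p,d=capture("scene");cv2.imwrite(f"pics/scene5.png",cv2.resize(p[100:360,180:460,::-1],None,fx=2,fy=2))
```

```text
t 6.9 J [-27.1  16.7  -8.8 -70.4 -85.2  25.3] tcp [ 5.135e-01 -2.000e-04  2.802e-01] prn [3.950e-02 1.000e-04 2.802e-01] F [ 0.63 -0.58 -1.21] g 0.0
76 [ 0.  0. -0.]
79 [ 0.006  0.009 -0.   ]
82 [ 0.011  0.018 -0.   ]
85 [ 0.015  0.027 -0.   ]
88 [ 0.019  0.036 -0.   ]
91 [ 0.023  0.046 -0.   ]
94 [ 0.026  0.055 -0.   ]
97 [ 0.028  0.065 -0.   ]
100 [ 0.03   0.075 -0.   ]
103 [0.032 0.085 0.   ]
106 [0.033 0.096 0.   ]
```

View pics/scene5.png

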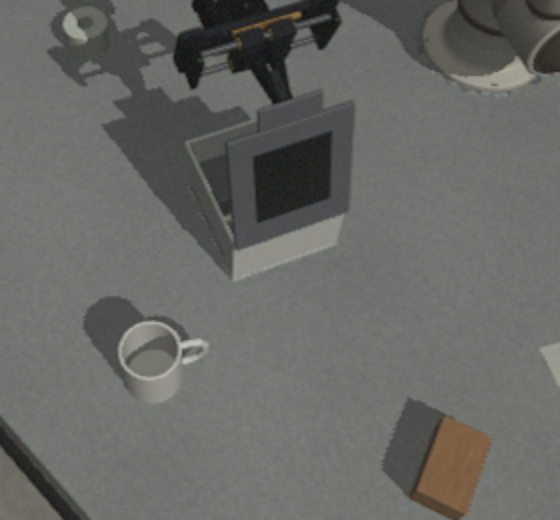

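>>> move_arm(
  increments="1 0.006 0.009 0 0 0 0; 1 0.011 0.018 0 0 0 0; 1 0.015 0.027 0 0 0 0; 1 0.019 0.036 0 0 0 0; 1 0.023 0.046 0 0 0 0; 1 0.026 0.055 0 0 0 0; 1 0.028 0.065 0 0 0 0; 1 0.03 0.075 0 0 0 0",
)

```text
time_s: 7.75
tcp_pos: [0.5449, 0.0741, 0.2826]
ee_rot: [[0.134, 0.367, -0.921], [0.311, 0.866, 0.391], [0.941, -0.338, 0.002]]
wrist_force: [0.5, 0.9, 0.1]
gripper_width: 0.005
```

Run:
```python
from h import *
s=st();arc(range(97,110,3))
for n in("scene","top"):
    p,d=capture(n);cv2.imwrite(f"pics/{n}6.png",cv2.resize(p[100:360,180:460,::-1],None,fx=2,fy=2))
```

```text
t 7.75 J [-18.4  15.8  -9.3 -73.7 -77.8  22.5] tcp [0.5449 0.0741 0.2826] prn [1.202e-01 1.000e-04 2.826e-01] F [0.46 0.93 0.14] g 0.01
97 [-0.001 -0.01  -0.   ]
100 [ 0.001  0.    -0.   ]
103 [ 0.002  0.01  -0.   ]
106 [ 0.003  0.021 -0.   ]
109 [ 0.003  0.031 -0.   ]
```

View pics/scene6.png

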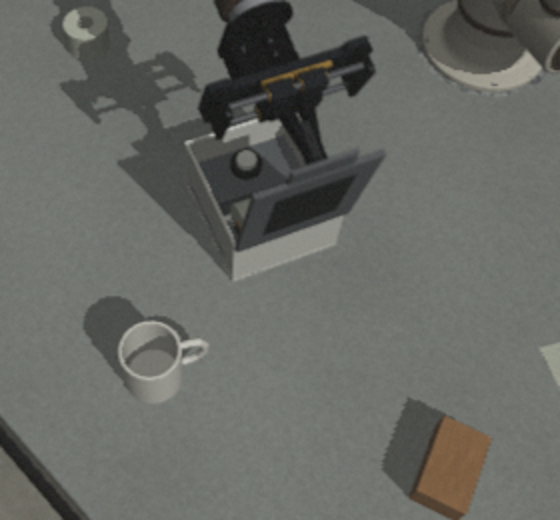

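View pics/top6.png

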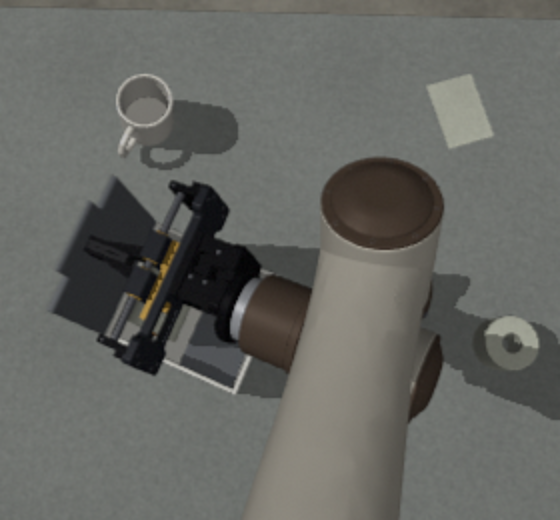

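The lid fell past upright and leans open. The key is visible at scene crop (246,162), and the printer is unmoved. I'll back away, then turn the tool down above the key.

Run:
```python
from h import *
s=st();plan(P(-.06,0,.34),Rt(20)); 
R=Rt(20);E=np.array(s['ee_rot']);print((E.T@(P(-.08,0,.34)-s['tcp_pos'])).round(3))
```

```text
t 7.85 J [-18.4  15.8  -9.3 -73.7 -77.9  22.5] tcp [0.5447 0.0746 0.2825] prn [0.1205 0.0005 0.2825] F [-0.18 -0.16  0.19] g 0.0
d [-0.0069 -0.1893 -0.0004] w [-0.0006 -0.0023  0.0041] | rows 3.7880103639099487 0.03157849822361938
[-0.014 -0.208 -0.   ]
```

>>> move_arm(
  increments="1 -0.003 -0.04 0 0 0 0; 1 -0.006 -0.09 0 0 0 0; 1 -0.01 -0.14 0 0 0 0; 1 -0.014 -0.19 0 0 0 0.1; 1 -0.014 -0.208 0 0 0 0.25; 1 -0.014 -0.208 0 0 0 0.4; 1 -0.014 -0.208 0 0 0 0.5; 1 -0.014 -0.208 0 0 0 0.55",
)

```text
time_s: 8.65
tcp_pos: [0.4667, -0.1111, 0.3419]
ee_rot: [[0.303, 0.245, -0.921], [0.721, 0.573, 0.39], [0.623, -0.782, -0.003]]
wrist_force: [-0.5, 0.4, 0.3]
gripper_width: 0.002
```

Run:
```python
from h import *
s=st();plan(P(-.052,0,.25),Rt(90))
p,d=capture("scene");np.savez("s7.npz",p=p,d=d);cv2.imwrite(f"pics/scene7.png",cv2.resize(p[100:360,180:460,::-1],None,fx=2,fy=2))
```

```text
t 8.65 J [-21.3   6.    0.4 -38.7 -84.5   2.3] tcp [ 0.4667 -0.1111  0.3419] prn [-0.0809  0.      0.3419] F [-0.46  0.38  0.28] g 0.0
d [-0.0346  0.0899  0.0003] w [3.000e-03 3.000e-04 6.723e-01] | rows 1.9271545021060004 4.4842155437704445
```

View pics/scene7.png

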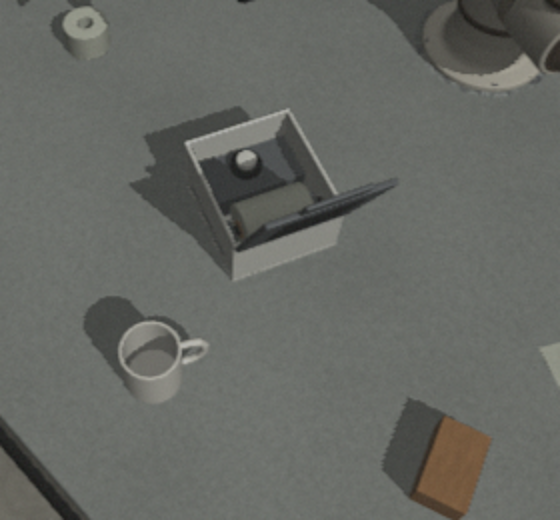

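The lid is fully back and staying there. The key at crop (246,158) is bright on its black collar, so I'll measure it.

Run:
```python
from h import *
z=np.load("s7.npz");p=z['p'];W=pts("scene",z['d']);g=p.mean(2)
m=np.zeros(g.shape,np.uint8);m[168:195,290:318]=1
m&=((W[...,2]>.06)&(W[...,2]<.075)).astype(np.uint8)
w=np.stack([W[...,i] for i in range(3)],-1)[m>0];print(len(w),w.mean(0))
b=np.zeros(g.shape,np.uint8);b[170:190,294:312]=(g[170:190,294:312]>110)
k,l,s,c=cv2.connectedComponentsWithStats(b)
for i in range(1,k):
    if s[i,4]>8: 
        q=ray("scene",*c[i],.068);print(s[i],c[i],q,"depth z",np.median(W[l==i][:,2]),"prn",(q-C)@u,(q-C)@v)
print("expected",P(-.052,0,.068))
```

```text
169 [ 0.47475216 -0.09257801  0.06655326]
[294 170  18   6  60] [300.25 171.5 ] [ 0.46512374 -0.10789132  0.068     ] depth z 0.05734639558857807 prn -0.07857401243098291 0.0027552379398910003
[298 175  10   7  51] [302.43137255 178.05882353] [ 0.47710607 -0.08774359  0.068     ] depth z 0.06913963623712838 prn -0.05535160368755963 -0.0004427387731186209
expected [ 0.47800241 -0.08448386  0.068     ]
```

The key measures (0.477,−0.088) with its top at 0.069. That is within 3 mm of the expected spot. Turning the tool down above it.

>>> move_arm(
  increments="1 0 0 0 0 0 0.15; 1 -0.01 0.02 0 0 0 0.3; 1 -0.02 0.04 0 0 0 0.45; 1 -0.03 0.07 0 0.003 0 0.6; 1 -0.035 0.09 0 0.003 0 0.672; 1 -0.035 0.09 0 0.003 0 0.672; 1 -0.035 0.09 0 0.003 0 0.672",
)

```text
time_s: 9.4
tcp_pos: [0.4774, -0.0844, 0.2474]
ee_rot: [[0.389, -0.004, -0.921], [0.921, 0.006, 0.389], [0.004, -1.0, 0.006]]
wrist_force: [-0.4, 0.5, -0.4]
gripper_width: 0.003
```

Run:
```python
from h import *
s=st();plan(P(-.053,0,.085),Rt(90))
for n in("scene","top"):
    p,d=capture(n);cv2.imwrite(f"pics/{n}8.png",cv2.resize(p[100:360,180:460,::-1],None,fx=2,fy=2))
```

```text
t 9.4 J [  9.    7.3 -15.8  -0.4 -67.  -31.7] tcp [ 0.4774 -0.0844  0.2474] prn [-0.0521  0.0006  0.2474] F [-0.41  0.48 -0.36] g 0.0
d [-0.0015  0.1623 -0.0016] w [-0.0063  0.0001  0.0037] | rows 3.247284585733865 0.04852371842213427
```

View pics/scene8.png

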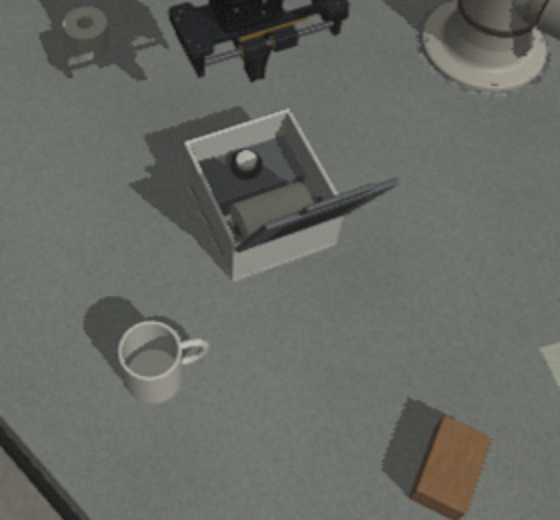

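The tool is vertical above the key with the printer clear below. Descending.

>>> move_arm(
  increments="1 -0.001 0.04 -0.001 -0.006 0 0.004; 1 -0.001 0.08 -0.001 -0.006 0 0.004; 1 -0.001 0.12 -0.001 -0.006 0 0.004; 1 -0.001 0.145 -0.001 -0.006 0 0.004; 1 -0.001 0.162 -0.001 -0.006 0 0.004; 1 -0.001 0.162 -0.001 -0.006 0 0.004",
)

```text
time_s: 10.1
tcp_pos: [0.4766, -0.0865, 0.0847]
ee_rot: [[0.393, -0.002, -0.92], [0.92, -0.001, 0.393], [-0.001, -1.0, 0.001]]
wrist_force: [-1.0, 0.2, 0.6]
gripper_width: 0.01
```

Run:
```python
from h import *
s=st()
p,d=capture("scene");cv2.imwrite("pics/scene9.png",cv2.resize(p[100:300,230:410,::-1],None,fx=3,fy=3));
```

```text
t 10.1 J [  9.   17.5 -29.5   0.  -43.1 -32.2] tcp [ 0.4766 -0.0865  0.0847] prn [-0.0544  0.0005  0.0847] F [-1.    0.24  0.6 ] g 0.01
```

View pics/scene9.png

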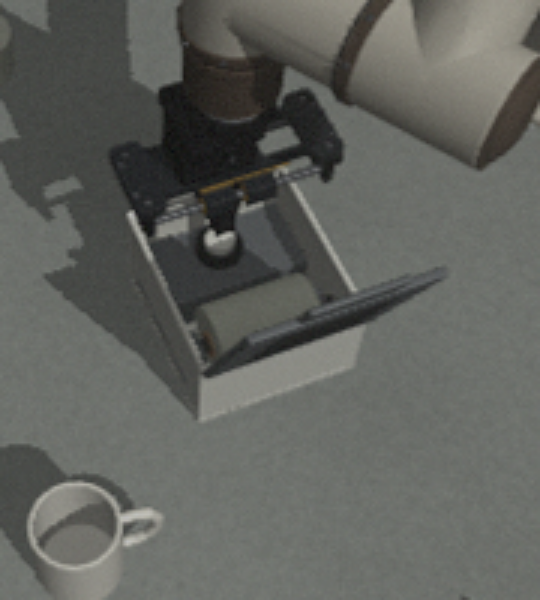

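The tips are right above the key. Pressing gently.

>>> move_arm(
  increments="1 0 0.007 0 0 0 0; 1 0 0.014 0 0 0 0; 1 0 0.017 0 0 0 0; 1 0 0.019 0 0 0 0; 1 0 0.021 0 0 0 0; 1 0 0.022 0 0 0 0; 1 0 0.022 0 0 0 0",
)

```text
time_s: 10.85
tcp_pos: [0.4778, -0.0852, 0.0641]
ee_rot: [[0.389, 0.001, -0.921], [0.921, -0.001, 0.389], [-0.001, -1.0, -0.002]]
wrist_force: [-1.1, -0.3, 3.0]
gripper_width: 0.006
```

Run:
```python
from h import *
st()
```

```text
t 10.85 J [  9.2  19.3 -30.8   0.1 -39.9 -32.2] tcp [ 0.4778 -0.0852  0.0641] prn [-0.0527 -0.0001  0.0641] F [-1.13 -0.28  3.03] g 0.01
```

>>> move_arm(
  increments="1 0 0.001 0 0 0 0; 1 0 0.002 0 0 0 0; 1 0 0.003 0 0 0 0; 1 0 0.003 0 0 0 0",
)

```text
time_s: 11.25
tcp_pos: [0.4778, -0.0852, 0.0623]
ee_rot: [[0.389, 0.001, -0.921], [0.921, -0.002, 0.389], [-0.001, -1.0, -0.002]]
wrist_force: [-5.2, 0.2, 14.4]
gripper_width: 0.009
```

The force rose from 3 to 14 N and the tip stopped at z = 0.0623, so the key is on its stop. Releasing straight up.

>>> move_arm(
  increments="1 0 0.003 0 0 0 0; 1 0 -0.002 0 0 0 0; 1 0 -0.008 0 0 0 0; 1 0 -0.02 0 0 0 0; 1 0 -0.05 0 0 0 0; 1 0 -0.1 0 0 0 0; 1 0 -0.15 0 0 0 0; 1 0 -0.19 0 0 0 0",
)

```text
time_s: 12.05
tcp_pos: [0.4782, -0.0846, 0.2535]
ee_rot: [[0.389, 0.005, -0.921], [0.921, -0.0, 0.389], [0.001, -1.0, -0.004]]
wrist_force: [0.3, -0.4, -0.5]
gripper_width: 0.004
```

Run:
```python
from h import *
s=st();plan(P(-.22,0.1,.33),Rt(90))
```

```text
t 12.05 J [  9.2   6.9 -15.7   0.1 -67.2 -32.2] tcp [ 0.4782 -0.0846  0.2535] prn [-5.200e-02 -2.000e-04  2.535e-01] F [ 0.33 -0.42 -0.49] g 0.0
d [-0.1679 -0.0772  0.0998] w [ 0.0044 -0.0004  0.0014] | rows 4.200299390648647 0.030552690620230253
```

>>> move_arm(
  increments="1 -0.04 -0.02 0.025 0 0 0; 1 -0.08 -0.04 0.05 0 0 0; 1 -0.12 -0.06 0.07 0 0 0; 1 -0.16 -0.077 0.095 0 0 0; 1 -0.168 -0.077 0.1 0 0 0; 1 -0.168 -0.077 0.1 0 0 0",
)

```text
time_s: 12.65
tcp_pos: [0.3191, -0.2009, 0.328]
ee_rot: [[0.392, 0.004, -0.92], [0.92, -0.001, 0.392], [0.001, -1.0, -0.004]]
wrist_force: [-0.5, -0.1, 0.4]
gripper_width: 0.007
```

Run:
```python
from h import *
st()
for n in("scene","top"):
    p,d=capture(n);cv2.imwrite(f"pics/{n}10.png",cv2.resize(p[100:360,180:460,::-1],None,fx=2,fy=2));np.savez(n+"10.npz",p=p,d=d)
    z=np.load(n+"0.npz");A=pts(n,z['d']);B=pts(n,d)
    for nm,(x,y) in dict(roll=(.463,-.456),mug=(.77,.037),carton=(.605,.376)).items():
        o=[]
        for Q in(A,B):
            k=(Q[...,2]>.02)&(Q[...,2]<.11)&(abs(Q[...,0]-x)<.09)&(abs(Q[...,1]-y)<.09);o.append(Q[k].mean(0).round(4))
        print(n,nm,o)
    Q=B;f=(Q[...,2]>.02)&(Q[...,2]<.104)&(abs(Q[...,0]-.5)<.14)&(abs(Q[...,1]+.04)<.14)
    q=Q[f]-C;print(n,"printer x",np.percentile(q@u,[1,99]),"y",np.percentile(q@v,[1,99]))
    l=Q[(Q[...,2]>.13)&(Q[...,2]<.30)&(np.abs((Q-C)@v)<.085)&(((Q-C)@u)>.06)]-C
    if len(l)>50:
        a_=np.polyfit(l[:,2],l@u,1);print(n,"lid lean beyond upright deg",np.degrees(np.arctan(a_[0])),len(l))
    if n=="scene":
        k=(abs(Q[...,0]-.478)<.012)&(abs(Q[...,1]+.086)<.012);print("key z",np.median(Q[k][:,2]),Q[k][:,2].max())
```

```text
t 12.65 J [ -7.1  -7.4 -19.2   0.  -78.  -16. ] tcp [ 0.3191 -0.2009  0.328 ] prn [-0.2211  0.1011  0.328 ] F [-0.54 -0.06  0.37] g 0.01
scene roll [array([ 0.4662, -0.4494,  0.045 ]), array([ 0.4661, -0.4493,  0.045 ])]
scene mug [array([0.7677, 0.0418, 0.0617]), array([0.7679, 0.0419, 0.0621])]
scene carton [array([0.6096, 0.3771, 0.0443]), array([0.6094, 0.3771, 0.0446])]
scene printer x [-0.08759406  0.09072276] y [-0.07978203  0.07776651]
scene lid lean beyond upright deg 20.043264568774422 673
key z 0.06924217659230109 0.07320583921177692
top roll [array([ 0.4617, -0.4533,  0.0469]), array([ 0.4617, -0.4533,  0.047 ])]
top mug [array([0.7682, 0.0406, 0.063 ]), array([0.7681, 0.0408, 0.0627])]
top carton [array([0.6034, 0.3725, 0.0429]), array([0.6032, 0.3726, 0.0431])]
top printer x [-0.08852584  0.08900457] y [-0.07857359  0.0787356 ]
top lid lean beyond upright deg 21.968360798968465 2817
```

View pics/scene10.png

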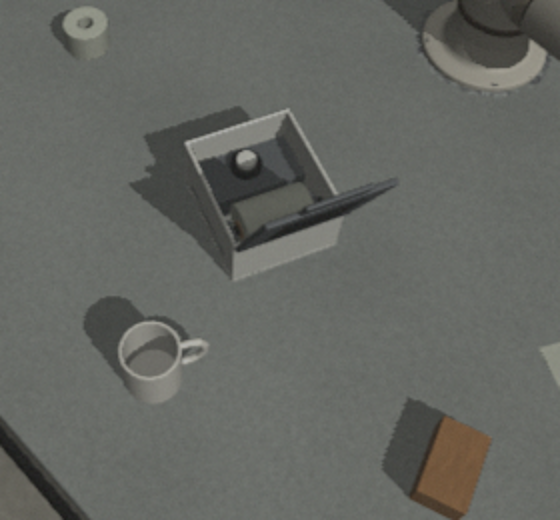

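View pics/top10.png

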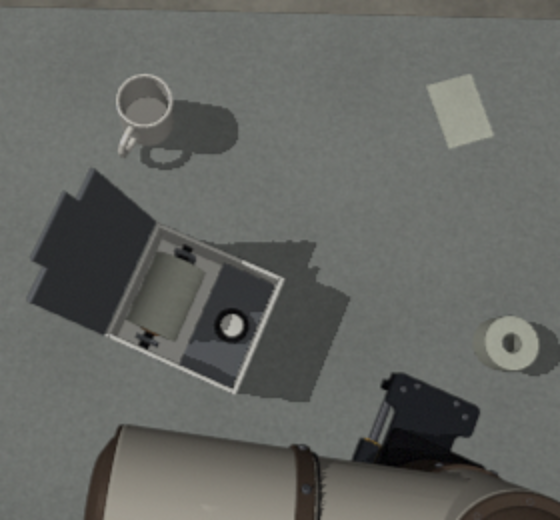

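Everything is in place: lid open at about 22° past upright, key up, printer and neighbours unmoved. Handing in.

```bash
python3 -c "
from station import r
print(r.finish_job())"
```

```text
the job is handed in; nothing more can be done
None
```

The printer is open and the reset key has been pressed fully and released; I handed the job in at about 12.8 s of the 46 s allowed.

**What I did:** I went in from the front with closed fingertips and pushed the tab up along the hinge arc, with forces of about 2 N. Past upright the lid fell open by itself. From above I then pressed the key. At z = 0.0641 m the force was 3 N, and it rose to 14 N as the tip stopped at 0.0623 m, which I took as the key on its stop. I let it come up and moved the arm clear.

**Last checks:**

| Check | Result |
|---|---|
| Lid | 20–22° past upright from the two views; the stop is at about 21.7° |
| Key | Top back at 0.069 m, the same as before the press |
| Printer | Edges within about 2–3 mm of the first measurement in both views |
| Spare roll, mug, carton | Shifts under 0.5 mm |

**Disagreements:** The key measured about 3 mm off the position worked out from the printer's pose, so I aimed in between. During the press there was also a sideways wrist reading of about 5 N, but the printer did not move.

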